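# Flag a missing connector at the inspection station

### The job

One of the three metal boxes on the mat lacks a connector: report it to the station's overhead camera. Point with the fingertips straight down at its empty connector hole from about two centimetres above and stay there for two seconds, then point in the same way for two seconds at the spare connector that belongs there, standing in the row of small parts (square flange with a round threaded barrel). Then press the black button on the small round grey housing fully down and let it come up again; do not touch or pick up any of the boxes or small parts, and leave everything else on the bench where it is.

Things in the scene. Friction and masses are not known exactly. Their poses are not given: they have to be found in the camera images.
- empty_hole (a point): the place to point at first: centre of the empty connector hole, a dark round hole 18 mm across with four small screw holes around it, in the flat top of the faulty box. The point lies on the top surface, z up, 30 mm above the box's underside; the faulty box's remaining connector (20 mm tall, barrel 16 mm across, flange 25 mm square) stands 56 mm away from it in the point's -x direction.
- unit_faulty: the faulty metal box, aluminium, 110 x 60 x 30 mm (x, y, z of its own frame), lying flat on the mat at any yaw; it has one connector on top at x = -28 mm and the empty hole at x = +28 mm. Origin: centre of its underside. Not to be touched.
- unit_good1: metal box lying flat, aluminium, 110 x 60 x 30 mm (x, y, z of its own frame), with TWO identical coaxial connectors standing on its top (20 mm tall, so 50 mm over all), 28 mm either side of its middle. Complete: leave alone. Origin: centre of its underside.
- unit_good2: metal box lying flat, aluminium, 110 x 60 x 30 mm (x, y, z of its own frame), with TWO identical coaxial connectors standing on its top (20 mm tall, so 50 mm over all), 28 mm either side of its middle. Complete: leave alone. Origin: centre of its underside.
- spare_top (a point): the place to point at second: centre of the top of the loose spare connector, which stands upright on the mat: steel, square flange 25 x 25 x 3 mm below a round threaded barrel 16 mm across, 20 mm tall in all, the same shape as the connectors on the boxes. The point is 20 mm above its underside, z up. Other small parts stand 50 mm or more away (centre to centre).
- spare: the spare connector itself, origin at the centre of its underside. Not to be touched.
- standoff: another small part: slim plain aluminium post, 14 mm across, 34 mm tall, no flange; origin at the centre of its underside.
- gland: another small part: grey plastic stepped round gland, 26 mm across, 28 mm tall; origin at the centre of its underside.
- cap: another small part: plain low steel cap, round, 22 mm across, 14 mm tall, no flange; origin at the centre of its underside.
- log_top (a point): centre of the top of the round black push button, 36 mm across, on a small round grey housing (52 mm across, 12 mm tall) fixed to the bench, left or right of the mat; when up, its top is 22 mm above the bench; z up. The button goes straight down.
- log (a joint): travel of the push button (m): 0 released, 0.006 fully down; a spring returns it, fully down takes about 5 N.
- jar_center (a point): bystander: closed jar, 50 mm across, 60 mm tall, on the other side of the mat from the button; the point is half-way up.
- driver: bystander: screwdriver lying at the left end of the work area; origin under its middle, 200 mm long along its x, 26 mm thick handle to -x.
- dispenser_center (a point): bystander: white plastic bottle, 54 mm across, 110 mm tall, beyond the mat; the point is half-way up.
- scanner_center (a point): bystander: black hand scanner lying at the right end, about 165 mm long along its x, 66 mm wide, 36 mm tall; the point is 15 mm above the bench.
There are look-alikes about, which are no part of the job. What is shaped like the part that bears log_top but green, orange or turquoise is not meant.

How it is judged:
By the outcome, as a careful person would: the job done as asked, in the order asked, and still so for the second after the job is handed in, with the robot touching nothing.
It also fails if it takes over 61 s, if anything falls off the work surface, if the arm or the gripper's body presses on something with over 40 N, if the wrist force passes 120 N, or if a joint passes its speed limit or range.

### The arm

A 7-joint arm with a two-finger parallel gripper is mounted at the origin on the work surface. World frame = base frame: x ahead of the robot, y to its left, z up, the work surface at z = 0. Lengths are in m, angles in rad, forces in N, time in s.
With the tool pointing down it reaches from about 0.4 to 0.875 m from the base axis. Payload 4.4 kg.
Tool frame: the origin (TCP) lies midway between the tips of the shut fingers; the grasp point (between the pads) lies 19 mm behind it; z points along the fingers, y is the direction in which the jaws open and shut (so a half turn about z gives the same grasp; the last joint's range is limited). The gripper opens to 85 mm and grips with 20 to 120 N. Pads are 22 mm wide; open, the fingers measure 114 mm over their backs; the gripper's body (76 mm by 85 mm) begins 54 mm behind the grasp point. The pads swing forward as they close: fully open they stand 13 mm farther back than shut.
Start: joints at [1.084, 0.628, 0.038, 1.517, -0.027, 0.996, -0.02], TCP at [0.266, -0.593, 0.207] pointing down, gripper open.
Joint ranges: [-3.06, 3.06], [-0.37, 2.12], [-1.25, 1.32], [0.18, 2.47], [-1.1, 4.24], [0.23, 1.98], [-2.94, 2.94]. Speed limits (rad/s): [2.57, 2.57, 3.14, 3.14, 3.14, 3.14, 3.14].

### API

Orientations are given as a unit quaternion [x, y, z, w].
In Python, from rig import * gives the robot as it stands. The module is installed in compiled form; this text tells all that it offers.
- The arm moves only by the tool jog_arm, never from a script. Its arguments are lists of equal length, an entry for each row: "xyz": the shift along the world's x, y, z in m, a list of three; "angular": the turn, a rotation vector about the world's x, y, z in degrees, a list of three. In form: {"xyz": [[dx, dy, dz], ...], "angular": [[ax, ay, az], ...]}. A call has exactly 5 rows; each row is the pose to reach, as a shift and turn from the pose commanded when the call began; what a row does not reach only later rows make up. A row lasts 1/12 s, in which the tool goes at most 41.7 mm and 7.16 degrees, less where a joint would pass 70% of its speed; a pose out of reach is approached as far as the arm can. A call with a gripper value outside its range is refused whole. "claw" is the closure, from 0 (fully open) to 1 (shut), set as the call begins (left out, the last holds). The fingers move at their own pace and stop on an object; "grip_force" is the grip in N (left out, the last holds). Time passes only in rows, so rows that repeat a pose let the fingers close, or fill a call up. It gives the time, the measured TCP pose, the force and the opening at its end, in the units of the state.
- get_state(): the state, without advancing time (a new reading comes with each control period).
- snapshot(name): name is "scene" or "top"; returns the picture (400x640x3 uint8, red, green, blue); there is no depth.
- calibration(name): a dict with "camera_matrix" (3x3 intrinsics, pixels), "R" (3x3) and "t" (3): a world point X has camera coordinates R X + t. Camera axes: x right, y down, z forward; pixel columns grow to the right and rows downward; lengths in m; the calibration is good to about 2 mm. A picture is of the moment at which its call begins. calibration takes no time and is no camera call.
- finish_job(): hands the job in, once; it reports no verdict.
Trained networks look in the newest picture that a camera, given by its name, has taken for a name from the list of things; names that differ only in an ending like _2 or _b are one class to them, and where a whole thing is asked for, a point or a joint stands for the part that bears it (a point fixed in the world has none). Each returns a list of dicts, best first, with "p" (0 to 1); they miss things now and then, are a little off and sometimes report something else, mostly with a low value. They report only what shows in the picture. A call takes as long as a camera call. They do not tell look-alikes from the thing itself.
- search_frame(camera, target): "at" ([column, row] in pixels, amid what is visible of it).
- place_of(camera, target): "at" ([column, row] in pixels: a listed point, or the origin of a listed thing).
The state is a dict: "clock": time; "joint_pos": joint angles; "dq": joint speeds; "effort": joint torques, N m; "eef_pos": TCP position; "eef_rot": TCP orientation; "force": force on the tool from outside, world axes, zero at the start; "torque": the same for the moment, N m; "grip_width": opening from 0.0 (shut) to 1.0 (fully open).
Only numpy, scipy, OpenCV 4.12 (cv2) and the standard library are available. Lean on these libraries where they do the work, as an engineer would, in place of code of your own. Each camera call takes 0.05 s, during which the arm holds its last target. There are 200 camera calls.

## Working session

There is one attempt and no reset: what is moved stays moved. The work goes in short steps, Python scripts to look and compute and a tool call to move; the robot and the scene stay as the last step left them, time stands still between calls to the robot, and variables do not carry over. Pictures are saved under pics/ and viewed, about 8 in all and at most 12, crops included, and the job is handed in when it is done.

Besides the shell and the picture viewer there is one more tool, called as a command line: name --argument value ..., lists and objects as JSON in quotes. jog_arm: Moves the arm, as the interface text tells. Its arguments: {"type":"object","properties":{"xyz":{"type":"array","items":{"type":"array","items":{"type":"number"}}},"angular":{"type":"array","items":{"type":"array","items":{"type":"number"}}},"claw":{"type":"number"},"grip_force":{"type":"number"}},"required":["xyz","angular"]}

```bash
mkdir -p pics; cat > h.py <<'E'
from rig import *
import numpy as np, cv2
def ray(cam,uv,z):
    c=calibration(cam);K=np.array(c["camera_matrix"]);R=np.array(c["R"]);t=np.array(c["t"])
    d=R.T@np.linalg.solve(K,[uv[0],uv[1],1]);o=-R.T@t
    return o+d*(z-o[2])/d[2]
def proj(cam,X):
    c=calibration(cam);p=np.array(c["camera_matrix"])@(np.array(c["R"])@np.array(X)+np.array(c["t"]));return p[:2]/p[2]
def save(n,im,s=1):
    cv2.imwrite(f"pics/{n}.png",cv2.resize(im[:,:,::-1],None,fx=s,fy=s,interpolation=cv2.INTER_CUBIC))
E
python3 - <<'E'
from h import *
for c in("scene","top"):
    im=snapshot(c);save(c+"0",im,1.25)
    k=calibration(c);print(c,-np.array(k["R"]).T@np.array(k["t"]))
    for n,z in(("empty_hole",.03),("spare_top",.02),("log_top",.022),("jar_center",.03)):
        for r in place_of(c,n)[:4]: print(n,np.round(r["at"],1),round(r["p"],2),np.round(ray(c,r["at"],z),4))
s=get_state();print(s)
E
```

```text
scene [1.27604302 0.21701103 1.08102267]
empty_hole [247.5 212.3] 0.63 [ 0.6228 -0.2116  0.03  ]
empty_hole [465.3 234.5] 0.19 [0.4896 0.441  0.03  ]
spare_top [342.3 196.6] 0.64 [0.4617 0.0481 0.02  ]
spare_top [260.3 218.3] 0.61 [ 0.625 -0.169  0.02 ]
log_top [211.  151.2] 0.53 [ 0.4173 -0.442   0.022 ]
log_top [232.2 162.2] 0.51 [ 0.4408 -0.3501  0.022 ]
log_top [218.9 181.8] 0.45 [ 0.5343 -0.3541  0.022 ]
log_top [246.1 139.3] 0.41 [ 0.3238 -0.3506  0.022 ]
jar_center [433.5 216.6] 0.87 [0.4542 0.3398 0.03  ]
jar_center [313.5 187.5] 0.62 [ 0.4634 -0.0494  0.03  ]
top [0.471992   0.00348298 1.31565273]
empty_hole [391.7 185.4] 0.79 [ 0.6114 -0.2061  0.03  ]
spare_top [296.5 236. ] 0.44 [0.4691 0.0474 0.02  ]
log_top [448.4 216.9] 0.65 [ 0.5304 -0.3619  0.022 ]
log_top [475.9 256.5] 0.56 [ 0.4257 -0.4364  0.022 ]
log_top [438.  250.2] 0.51 [ 0.4401 -0.3342  0.022 ]
log_top [442.9 294.6] 0.47 [ 0.3223 -0.348   0.022 ]
jar_center [188.6 242.6] 0.58 [0.4446 0.3343 0.03  ]
{'clock': 0.5, 'joint_pos': array([ 1.08418936,  0.62840306,  0.03850457,  1.5174244 , -0.02699019,
        0.99627847, -0.01999378]), 'dq': array([ 0.00116447, -0.00208769, -0.00023874, -0.00061504, -0.00152137,
        0.00231301,  0.00136077]), 'effort': array([ 7.40756900e-05, -5.62810063e+01,  1.22480839e+00, -1.93606782e+01,
        1.09441541e-02,  2.63997819e-03, -4.23728363e-05]), 'eef_pos': array([ 0.26554602, -0.59329175,  0.2065037 ]), 'eef_rot': array([ 9.77948573e-01,  2.08845847e-01,  1.27123916e-05, -3.52869463e-07]), 'force': array([ 1.0301896 , -0.54329924, -0.14131035]), 'torque': array([-0.01756715, -0.02146998, -0.02042503]), 'grip_width': 1.0017188847457692}
```

View pics/top0.png

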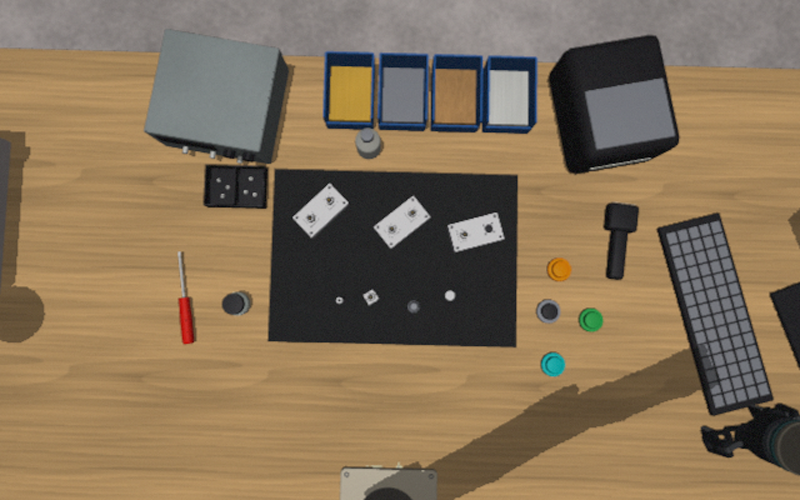

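View pics/scene0.png

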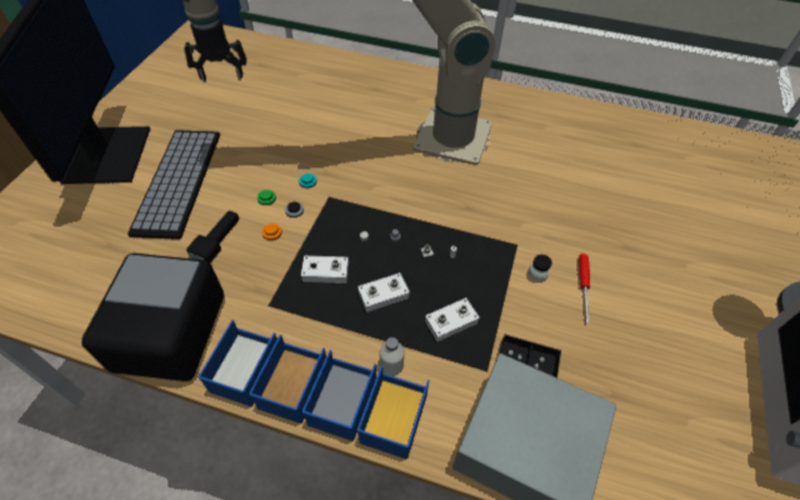

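Top view, in 640-px coordinates:
- **Boxes:** they are at about (256,168), (322,178) and (381,186). Only the right one has a bare dark hole, at about (391,184).
- **Small parts:** the row is standoff (271,240), square spare (297,237), gland (331,245) and cap (360,236).
- **Buttons:** the candidates are orange (447,215), green (473,256), turquoise (442,291) and grey with black at (438,249). I choose the grey/black one.

Next is a close crop to check these choices.

```bash
python3 - <<'E'
from h import *
im=snapshot("top")
a=im[165:205,345:415];b=im[220:260,262:332];c=im[230:270,403:473]
save("crop1",np.hstack([a,b,c]).copy() if 0 else np.vstack([a,b,c]).copy(),5)
sc=snapshot("scene");save("crop2",np.vstack([sc[190:240,230:300],sc[175:225,305:375],sc[140:190,200:270]]).copy(),4)
for uv,z in(((391.5,184),.03),((297,237),.02),((438.4,249),.022)):
    X=ray("top",uv,z);print(X,proj("scene",X))
E
```

```text
[ 0.61514467 -0.20547424  0.03      ] [250.33688833 210.90834577]
[0.46639953 0.04595515 0.02      ] [341.2537897  197.51182236]
[ 0.44333169 -0.33530802  0.022     ] [235.84799094 163.76545843]
```

View pics/crop1.png

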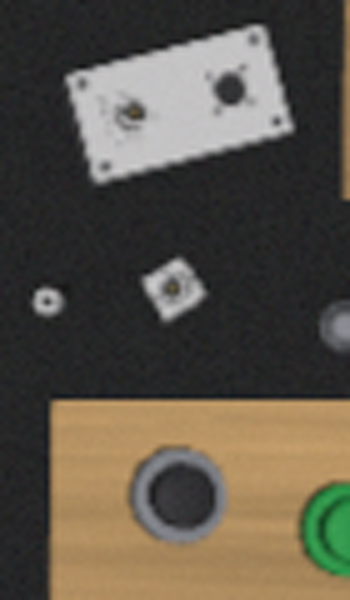

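View pics/crop2.png

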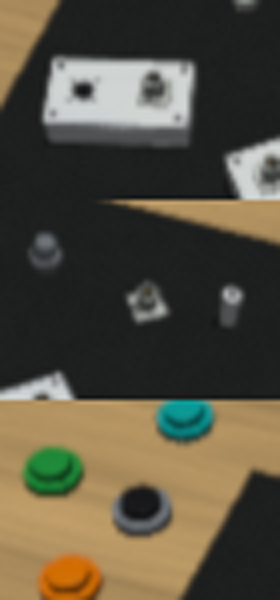

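Both views agree: the hole is in the right-hand box with four screw holes around it, the spare has a square flange and a barrel, and the button is black on grey. I'll set off with the fingers shut.

jog_arm --xyz '[[0.013,0.014,0],[0.039,0.042,0],[0.065,0.071,0],[0.091,0.099,0],[0.117,0.127,0]]' --angular '[[0,0,0],[0,0,0],[0,0,0],[0,0,0],[0,0,0]]' --claw 1

```text
clock: 1.02
eef_pos: [0.3835, -0.4649, 0.2066]
eef_rot: [0.978, 0.209, 0.0, 0.0]
force: [0.6, 0.2, -0.1]
grip_width: 0.301
```

jog_arm --xyz '[[0.026,0.029,0],[0.052,0.058,0],[0.078,0.087,0],[0.104,0.115,0],[0.13,0.144,0]]' --angular '[[0,0,0],[0,0,0],[0,0,0],[0,0,0],[0,0,0]]'

```text
clock: 1.43
eef_pos: [0.5136, -0.321, 0.2068]
eef_rot: [0.978, 0.209, 0.0, 0.0]
force: [1.0, -0.4, -0.0]
grip_width: 0.001
```

```bash
cat > tri.py <<'E'
from h import *
P={}
for n,a,b,z in(("hole",(390.8,182.6),(250.2,212),.03),("spare",(296.2,236.9),(341.5,197),.02),("log",(439,248.5),(235,164.5),.022)):
    A=ray("top",a,z);B=ray("scene",b,z);P[n]=A;print(n,A.round(4),B.round(4))
s=get_state();print(s["clock"],s["eef_pos"],s["eef_rot"],s["joint_pos"].round(2),s["grip_width"])
E
python3 tri.py
```

```text
hole [ 0.6189 -0.2035  0.03  ] [ 0.6191 -0.2042  0.03  ]
spare [0.4666 0.0481 0.02  ] [0.4641 0.0461 0.02  ]
log [ 0.4447 -0.3369  0.022 ] [ 0.4473 -0.3366  0.022 ]
1.4333 [ 0.51363959 -0.32096975  0.20676991] [9.77969174e-01 2.08749151e-01 1.49620317e-04 2.53252643e-04] [ 0.49  0.56  0.03  1.65 -0.02  0.93 -0.62] 0.0013011813563342579
```

jog_arm --xyz '[[0.026,0.029,0],[0.052,0.058,0],[0.079,0.088,-0.01],[0.1,0.111,-0.03],[0.1054,0.117,-0.06]]' --angular '[[0,0,0],[0,0,0],[0,0,0],[0,0,0],[0,0,0]]'

```text
clock: 1.85
eef_pos: [0.6251, -0.1981, 0.1485]
eef_rot: [0.977, 0.213, 0.005, -0.0]
force: [1.6, 0.2, 0.7]
grip_width: -0.003
```

jog_arm --xyz '[[0,0,-0.03],[0,0,-0.06],[0,0,-0.082],[0,0,-0.092],[0,0,-0.092]]' --angular '[[0,0,0],[0,0,0],[0,0,0],[0,0,0],[0,0,0]]'

```text
clock: 2.27
eef_pos: [0.6161, -0.2047, 0.052]
eef_rot: [0.978, 0.209, -0.002, -0.001]
force: [-0.7, 0.5, -1.0]
grip_width: -0.003
```

```bash
python3 - <<'E'
from h import *
s=get_state();e=s["eef_pos"];print(s["clock"],e)
t=snapshot("top");c=snapshot("scene")
print(proj("top",e),proj("scene",e),proj("scene",[.619,-.204,.03]))
save("hole",np.hstack([t[150:220,345:425],c[170:240,210:290]]).copy(),5)
E
```

```text
2.2667 [ 0.6161023  -0.2046802   0.05198074]
[392.56225093 182.74934318] [249.61130128 207.00219564] [250.27309137 211.9864826 ]
```

View pics/hole.png

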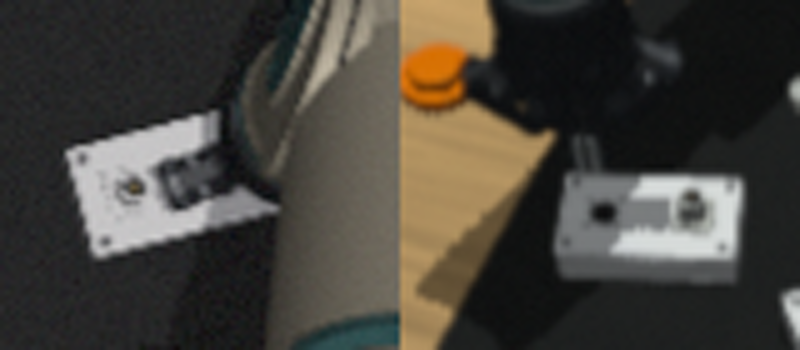

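The top view is partly hidden by the arm. In the scene view, the shut fingertips come down over the shadowed hole at about (250,207), with 5 px of height parallax as expected. Holding.

jog_arm --xyz '[[0,0,0],[0,0,0],[0,0,0],[0,0,0],[0,0,0]]' --angular '[[0,0,0],[0,0,0],[0,0,0],[0,0,0],[0,0,0]]'

```text
clock: 2.78
eef_pos: [0.6183, -0.2054, 0.0552]
eef_rot: [0.978, 0.209, 0.0, 0.0]
force: [0.7, 0.6, 0.2]
grip_width: -0.001
```

```bash
python3 - <<'E'
from h import *
s=get_state();e=s["eef_pos"];print(s["clock"],e,s["eef_rot"],abs(s["dq"]).max())
c=snapshot("scene");p=proj("scene",e);h=proj("scene",[.619,-.204,.03]);print(p,h)
im=c[180:235,215:295].copy();im=np.clip((im.astype(float)-40)*1.8,0,255).astype(np.uint8)
save("hole2",im,10)
E
```

```text
2.7833 [ 0.61827926 -0.20540429  0.0552038 ] [9.77953553e-01 2.08821864e-01 4.77029910e-04 2.22445838e-04] 0.005553784976136956
[248.97881292 206.85726173] [250.27309137 211.9864826 ]
```

View pics/hole2.png

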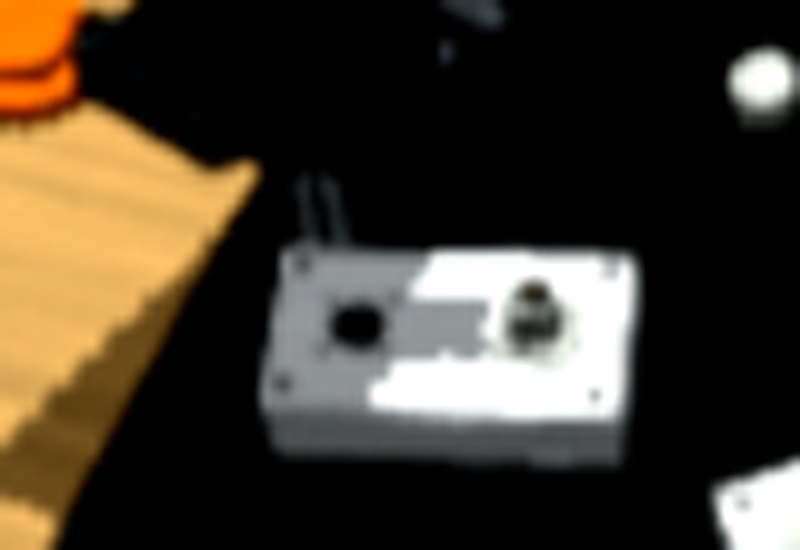

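jog_arm --xyz '[[0.001,0.001,-0.004],[0.001,0.001,-0.004],[0.001,0.001,-0.004],[0.001,0.001,-0.004],[0.001,0.001,-0.004]]' --angular '[[0,0,0],[0,0,0],[0,0,0],[0,0,0],[0,0,0]]'

```text
clock: 3.25
eef_pos: [0.6189, -0.2043, 0.0504]
eef_rot: [0.978, 0.209, -0.0, -0.0]
force: [0.7, -0.4, 0.6]
grip_width: 0.003
```

```bash
python3 - <<'E'
from h import *
s=get_state();e=s["eef_pos"];print(s["clock"],e,proj("scene",e))
c=snapshot("scene")
print(c[196:218,242:258].mean(2).astype(int))
E
```

```text
3.25 [ 0.61893415 -0.204307    0.0504193 ] [249.40921439 208.04221175]
[[ 16  15  14  14  18  17  16  14  14  16  16  14  15  17  17  17]
 [ 16  15  15  18  19  21  19  17  15  18  16  17  16  16  16  17]
 [ 17  15  22  40  37  42  44  27  18  16  17  16  16  18  18  15]
 [ 16  16  31  54  46  48  56  40  21  17  15  15  16  15  15  16]
 [ 16  15  34  56  45  42  57  46  25  17  15  16  16  17  15  18]
 [ 16  16  30  56  50  41  57  50  28  16  16  14  17  18  16  16]
 [ 16  18  26  51  56  39  56  56  34  18  15  17  18  15  16  16]
 [ 17  20  30  48  59  40  52  58  38  22  20  20  17  18  19  19]
 [ 22  52  67  71  66  46  47  61  52  50  48  44  43  43  42  37]
 [ 36  94  93  83  77  61  66  77  84  93  95  93  92  93  93  90]
 [ 42 111 100  86  97  99 101 107 112 118 120 120 120 119 120 125]
 [ 45 107 109 107 117 120 121 121 122 123 123 123 123 122 128 165]
 [ 52 106 119 121 121 122 122 122 121 121 122 122 121 122 132 188]
 [ 70 110 121 122 121 115 111 115 111 109 116 113 107 117 127 163]
 [ 85 115 122 123 122 112  93  87  78  74  88 105 107 117 123 128]
 [ 99 119 123 124 123 110  73  42  30  28  46  91 115 122 124 123]
 [107 122 124 124 122 104  58  23  15  14  31  81 115 123 124 123]
 [106 121 122 122 120 108  66  32  21  23  45  94 118 123 123 123]
 [107 120 122 121 113 103  91  76  61  58  73  96 116 122 123 123]
 [111 120 121 121 114 107 114 110 102 100 105 107 123 130 130 130]
 [113 119 121 122 121 120 121 121 120 119 121 127 164 176 177 177]
 [105 101 115 120 121 122 122 122 122 121 123 136 192 210 211 213]]
```

```bash
python3 - <<'E'
from h import *
s=get_state();e=s["eef_pos"]
c=snapshot("scene");im=c[150:225,200:300].copy().astype(float)
im=(255*(im/255)**.5).astype(np.uint8);im=cv2.resize(im,None,fx=8,fy=8,interpolation=cv2.INTER_CUBIC)
for d,col in((0,(255,0,0)),(.019,(0,255,0)),(.073,(255,255,0)),(.15,(0,255,255))):
    p=(proj("scene",e+[0,0,d])-[200,150]+.5)*8;cv2.circle(im,tuple(p.astype(int)),4,col,1)
save("tip",im)
E
```

```text
(no output)
```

View pics/tip.png

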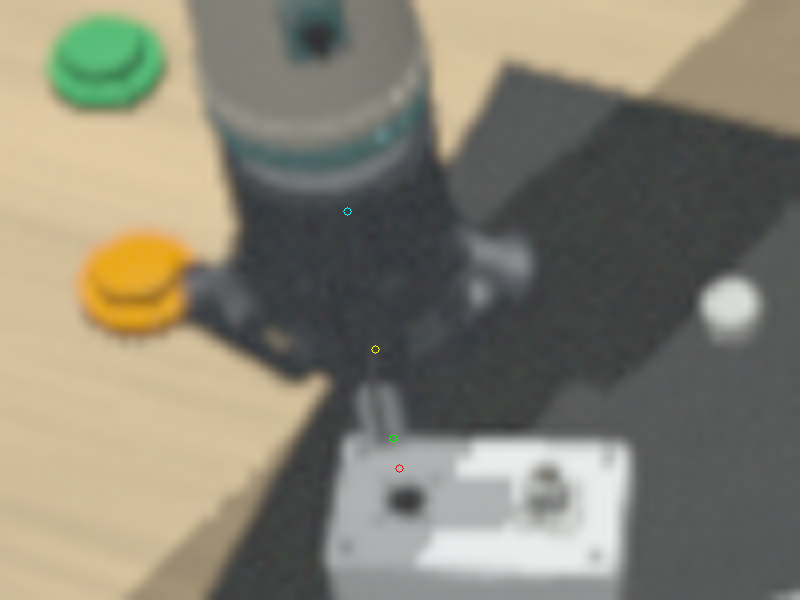

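The visible fingertip ends 2–3 px short of the projected TCP. Body and hole positions agree to about 1 px, so I'll trust the measured TCP and keep it a touch low, about 18 mm above the hole. Holding for over 2 s.

jog_arm --xyz '[[0,0,-0.002],[0,0,-0.002],[0,0,-0.002],[0,0,-0.002],[0,0,-0.002]]' --angular '[[0,0,0],[0,0,0],[0,0,0],[0,0,0],[0,0,0]]'

```text
clock: 3.77
eef_pos: [0.619, -0.2043, 0.0485]
eef_rot: [0.978, 0.209, 0.0, 0.0]
force: [0.8, -0.2, 0.4]
grip_width: 0.002
```

jog_arm --xyz '[[0,0,0],[0,0,0],[0,0,0],[0,0,0],[0,0,0]]' --angular '[[0,0,0],[0,0,0],[0,0,0],[0,0,0],[0,0,0]]'

```text
clock: 4.18
eef_pos: [0.6189, -0.2043, 0.0485]
eef_rot: [0.978, 0.209, 0.0, -0.0]
force: [0.6, 0.2, 0.6]
grip_width: -0.003
```

jog_arm --xyz '[[0,0,0],[0,0,0],[0,0,0],[0,0,0],[0,0,0]]' --angular '[[0,0,0],[0,0,0],[0,0,0],[0,0,0],[0,0,0]]'

```text
clock: 4.6
eef_pos: [0.6189, -0.2043, 0.0485]
eef_rot: [0.978, 0.209, 0.0, -0.0]
force: [-0.1, 0.4, 0.7]
grip_width: 0.002
```

jog_arm --xyz '[[0,0,0],[0,0,0],[0,0,0],[0,0,0],[0,0,0]]' --angular '[[0,0,0],[0,0,0],[0,0,0],[0,0,0],[0,0,0]]'

```text
clock: 5.02
eef_pos: [0.619, -0.2043, 0.0485]
eef_rot: [0.978, 0.209, 0.0, 0.0]
force: [0.2, -0.3, -0.2]
grip_width: 0.0
```

jog_arm --xyz '[[0,0,0],[0,0,0],[0,0,0],[0,0,0],[0,0,0]]' --angular '[[0,0,0],[0,0,0],[0,0,0],[0,0,0],[0,0,0]]'

```text
clock: 5.43
eef_pos: [0.6189, -0.2043, 0.0485]
eef_rot: [0.978, 0.209, -0.0, -0.0]
force: [-0.9, 0.5, -0.6]
grip_width: -0.003
```

jog_arm --xyz '[[0,0,0],[0,0,0],[0,0,0],[0,0,0],[0,0,0]]' --angular '[[0,0,0],[0,0,0],[0,0,0],[0,0,0],[0,0,0]]'

```text
clock: 5.85
eef_pos: [0.6189, -0.2043, 0.0485]
eef_rot: [0.978, 0.209, 0.0, 0.0]
force: [0.3, -1.1, 0.3]
grip_width: 0.001
```

jog_arm --xyz '[[0,0,0.03],[0,0,0.07],[0,0,0.1],[0,0,0.1],[0,0,0.1]]' --angular '[[0,0,0],[0,0,0],[0,0,0],[0,0,0],[0,0,0]]'

```text
clock: 6.27
eef_pos: [0.6205, -0.2048, 0.1509]
eef_rot: [0.978, 0.209, 0.002, 0.001]
force: [-0.1, 0.2, 0.1]
grip_width: 0.002
```

jog_arm --xyz '[[-0.018,0.03,0],[-0.038,0.062,0],[-0.058,0.094,0],[-0.078,0.127,0],[-0.096,0.157,0]]' --angular '[[0,0,0],[0,0,0],[0,0,0],[0,0,0],[0,0,0]]'

```text
clock: 6.68
eef_pos: [0.5201, -0.0454, 0.1472]
eef_rot: [0.978, 0.209, -0.002, -0.001]
force: [0.3, 0.4, -0.2]
grip_width: -0.0
```

jog_arm --xyz '[[-0.019,0.031,0],[-0.038,0.062,0],[-0.053,0.087,0],[-0.0575,0.0943,0],[-0.0575,0.0943,0]]' --angular '[[0,0,0],[0,0,0],[0,0,0],[0,0,0],[0,0,0]]'

```text
clock: 7.1
eef_pos: [0.4632, 0.0494, 0.1477]
eef_rot: [0.977, 0.211, -0.001, -0.001]
force: [0.2, 0.3, 0.3]
grip_width: 0.001
```

jog_arm --xyz '[[0,0,-0.03],[0,0,-0.06],[0,0,-0.085],[0,0,-0.1],[0,0,-0.1]]' --angular '[[0,0,0],[0,0,0],[0,0,0],[0,0,0],[0,0,0]]'

```text
clock: 7.52
eef_pos: [0.4638, 0.0448, 0.0453]
eef_rot: [0.978, 0.208, -0.003, 0.0]
force: [-0.4, 0.2, -0.2]
grip_width: 0.003
```

```bash
python3 - <<'E'
from h import *
s=get_state();e=s["eef_pos"];print(s["clock"],e,s["eef_rot"])
c=snapshot("scene");im=c[150:215,300:385].copy().astype(float)
im=(255*(im/255)**.5).astype(np.uint8);im=cv2.resize(im,None,fx=9,fy=9,interpolation=cv2.INTER_CUBIC)
for d,col in((e,(255,0,0)),([.4655,.047,.02],(0,255,0))):
    p=(proj("scene",d)-[300,150]+.5)*9;cv2.circle(im,tuple(p.astype(int)),4,col,1)
save("sp",im)
E
```

```text
7.5167 [0.46380846 0.04481923 0.04527975] [ 9.78184604e-01  2.07715073e-01 -3.03625160e-03  3.32326132e-04]
```

View pics/sp.png

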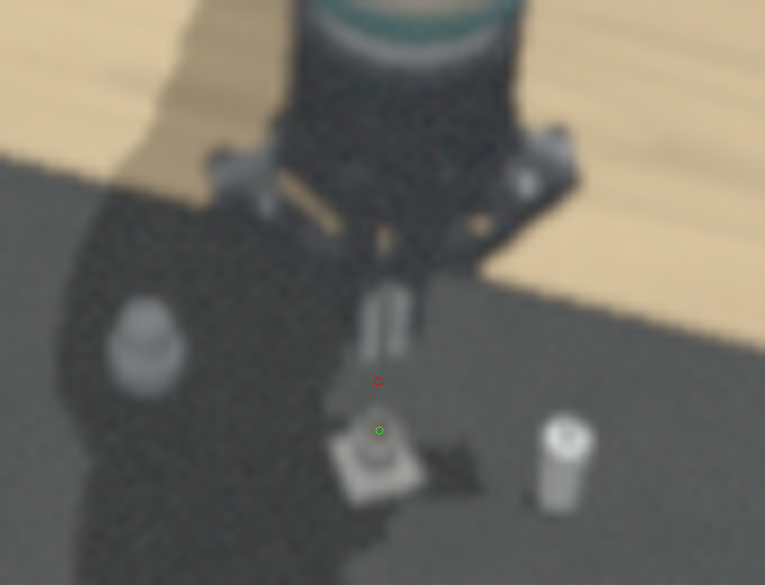

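The view shows the fingers at about (342,190), directly above the square-flanged spare at (342,198). The neighbouring gland and standoff are clear. Lowering to 18 mm above it and holding.

jog_arm --xyz '[[0,0,-0.005],[0,0,-0.01],[0,0,-0.01],[0,0,-0.01],[0,0,-0.01]]' --angular '[[0,0,0],[0,0,0],[0,0,0],[0,0,0],[0,0,0]]'

```text
clock: 7.98
eef_pos: [0.4659, 0.047, 0.0391]
eef_rot: [0.978, 0.209, 0.001, 0.0]
force: [1.0, -0.0, 0.5]
grip_width: 0.0
```

jog_arm --xyz '[[0,0,0],[0,0,0],[0,0,0],[0,0,0],[0,0,0]]' --angular '[[0,0,0],[0,0,0],[0,0,0],[0,0,0],[0,0,0]]'

```text
clock: 8.4
eef_pos: [0.4655, 0.047, 0.0386]
eef_rot: [0.978, 0.209, 0.0, 0.0]
force: [0.8, -0.8, 0.5]
grip_width: -0.002
```

jog_arm --xyz '[[0,0,0],[0,0,0],[0,0,0],[0,0,0],[0,0,0]]' --angular '[[0,0,0],[0,0,0],[0,0,0],[0,0,0],[0,0,0]]'

```text
clock: 8.82
eef_pos: [0.4654, 0.047, 0.0385]
eef_rot: [0.978, 0.209, -0.0, -0.0]
force: [0.8, -0.3, -0.4]
grip_width: 0.001
```

jog_arm --xyz '[[0,0,0],[0,0,0],[0,0,0],[0,0,0],[0,0,0]]' --angular '[[0,0,0],[0,0,0],[0,0,0],[0,0,0],[0,0,0]]'

```text
clock: 9.23
eef_pos: [0.4654, 0.047, 0.0385]
eef_rot: [0.978, 0.209, 0.0, -0.0]
force: [0.1, 0.2, 0.1]
grip_width: -0.0
```

jog_arm --xyz '[[0,0,0],[0,0,0],[0,0,0],[0,0,0],[0,0,0]]' --angular '[[0,0,0],[0,0,0],[0,0,0],[0,0,0],[0,0,0]]'

```text
clock: 9.65
eef_pos: [0.4654, 0.047, 0.0385]
eef_rot: [0.978, 0.209, 0.0, 0.0]
force: [-0.6, 0.7, 0.8]
grip_width: -0.001
```

jog_arm --xyz '[[0,0,0],[0,0,0],[0,0,0],[0,0,0],[0,0,0]]' --angular '[[0,0,0],[0,0,0],[0,0,0],[0,0,0],[0,0,0]]'

```text
clock: 10.07
eef_pos: [0.4655, 0.047, 0.0385]
eef_rot: [0.978, 0.209, 0.0, -0.0]
force: [-0.4, 0.1, 0.1]
grip_width: 0.002
```

jog_arm --xyz '[[0,0,0],[0,0,0],[0,0,0],[0,0,0],[0,0,0]]' --angular '[[0,0,0],[0,0,0],[0,0,0],[0,0,0],[0,0,0]]'

```text
clock: 10.48
eef_pos: [0.4655, 0.047, 0.0385]
eef_rot: [0.978, 0.209, 0.0, 0.0]
force: [0.0, -0.0, -0.0]
grip_width: 0.001
```

jog_arm --xyz '[[0,0,0.03],[0,0,0.07],[0,0,0.11],[0,0,0.112],[0,0,0.112]]' --angular '[[0,0,0],[0,0,0],[0,0,0],[0,0,0],[0,0,0]]'

```text
clock: 10.9
eef_pos: [0.4674, 0.0473, 0.1529]
eef_rot: [0.978, 0.209, 0.003, 0.0]
force: [0.1, -0.3, -0.7]
grip_width: -0.0
```

jog_arm --xyz '[[-0.002,-0.035,0],[-0.004,-0.075,0],[-0.006,-0.115,0],[-0.008,-0.155,0],[-0.01,-0.194,0]]' --angular '[[0,0,0],[0,0,0],[0,0,0],[0,0,0],[0,0,0]]'

```text
clock: 11.32
eef_pos: [0.4539, -0.1485, 0.1492]
eef_rot: [0.978, 0.209, -0.001, -0.001]
force: [0.6, -0.8, 0.7]
grip_width: 0.001
```

jog_arm --xyz '[[-0.002,-0.04,0],[-0.004,-0.08,0],[-0.006,-0.12,0],[-0.008,-0.155,0],[-0.0095,-0.18,0]]' --angular '[[0,0,0],[0,0,0],[0,0,0],[0,0,0],[0,0,0]]'

```text
clock: 11.73
eef_pos: [0.4439, -0.3307, 0.1488]
eef_rot: [0.978, 0.207, -0.001, -0.0]
force: [-0.3, -0.2, 0.4]
grip_width: 0.001
```

jog_arm --xyz '[[0,-0.01,-0.02],[0,-0.01,-0.05],[0,-0.01,-0.08],[0,-0.01,-0.1],[0,-0.01,-0.11]]' --angular '[[0,0,0],[0,0,0],[0,0,0],[0,0,0],[0,0,0]]'

```text
clock: 12.15
eef_pos: [0.4431, -0.335, 0.0363]
eef_rot: [0.978, 0.209, -0.002, -0.003]
force: [-0.2, -0.5, 0.1]
grip_width: 0.0
```

jog_arm --xyz '[[0,0,0],[0,0,0],[0,0,0],[0,0,0],[0,0,0]]' --angular '[[0,0,0],[0,0,0],[0,0,0],[0,0,0],[0,0,0]]'

```text
clock: 12.57
eef_pos: [0.4467, -0.3375, 0.0418]
eef_rot: [0.978, 0.209, 0.001, 0.001]
force: [0.5, -0.3, -0.2]
grip_width: 0.0
```

```bash
python3 - <<'E'
from h import *
s=get_state();e=s["eef_pos"];print(s["clock"],e,s["force"])
c=snapshot("scene");im=c[115:180,195:280].copy().astype(float)
im=(255*(im/255)**.5).astype(np.uint8);im=cv2.resize(im,None,fx=9,fy=9,interpolation=cv2.INTER_CUBIC)
for d,col in((e,(255,0,0)),([.446,-.337,.022],(0,255,0))):
    p=(proj("scene",d)-[195,115]+.5)*9;cv2.circle(im,tuple(p.astype(int)),4,col,1)
save("bt",im)
E
```

```text
12.5667 [ 0.44674355 -0.33748387  0.04176247] [ 0.53803735 -0.34249962 -0.19192065]
```

View pics/bt.png

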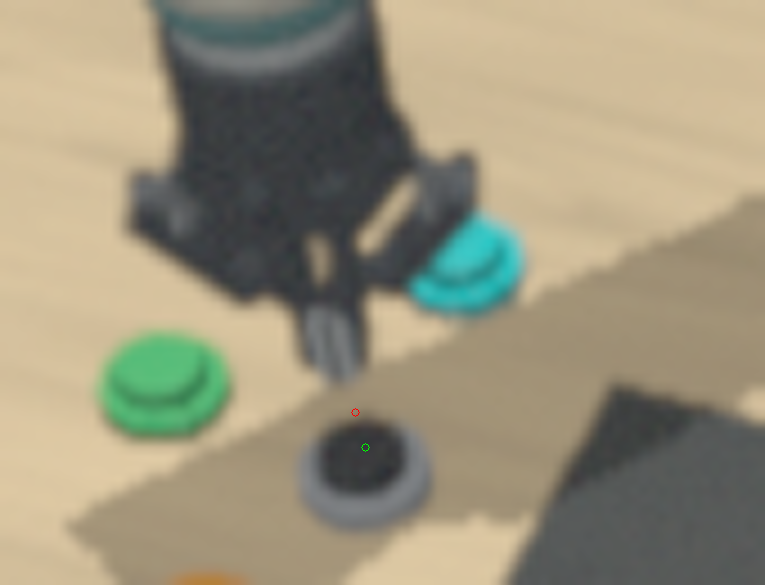

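The fingers at about (235,157) stand over the black-on-grey button at (235,165), clear of the green and turquoise ones. Pressing in steps while watching the force.

jog_arm --xyz '[[0.001,0,-0.008],[0.001,0,-0.013],[0.001,0,-0.016],[0.001,0,-0.018],[0.001,0,-0.02]]' --angular '[[0,0,0],[0,0,0],[0,0,0],[0,0,0],[0,0,0]]'

```text
clock: 13.03
eef_pos: [0.4467, -0.3368, 0.02]
eef_rot: [0.978, 0.209, -0.0, -0.0]
force: [-0.2, 0.4, 0.8]
grip_width: -0.003
```

jog_arm --xyz '[[0,0,-0.001],[0,0,-0.002],[0,0,-0.003],[0,0,-0.004],[0,0,-0.004]]' --angular '[[0,0,0],[0,0,0],[0,0,0],[0,0,0],[0,0,0]]'

```text
clock: 13.45
eef_pos: [0.4469, -0.337, 0.0164]
eef_rot: [0.978, 0.209, -0.0, -0.0]
force: [1.1, 0.1, 0.0]
grip_width: 0.003
```

No force at the nominal bottom, so the real tips are higher than the reported TCP, as the pictures hinted. I'll keep going gently.

jog_arm --xyz '[[0,0,-0.001],[0,0,-0.002],[0,0,-0.003],[0,0,-0.003],[0,0,-0.003]]' --angular '[[0,0,0],[0,0,0],[0,0,0],[0,0,0],[0,0,0]]'

```text
clock: 13.87
eef_pos: [0.4469, -0.337, 0.0134]
eef_rot: [0.978, 0.209, -0.0, -0.0]
force: [-0.1, -0.7, 1.0]
grip_width: 0.001
```

```bash
python3 - <<'E'
from h import *
s=get_state();e=s["eef_pos"];print(s["clock"],e,s["force"],s["torque"],s["effort"].round(1))
c=snapshot("scene");im=c[115:180,195:280].copy().astype(float)
im=(255*(im/255)**.5).astype(np.uint8);im=cv2.resize(im,None,fx=9,fy=9,interpolation=cv2.INTER_CUBIC)
save("bt2",im)
E
```

```text
13.8667 [ 0.44689762 -0.33695533  0.013441  ] [-0.06989786 -0.71151699  0.97868555] [ 0.04262815  0.02202388 -0.0306596 ] [ -0.  -54.2   1.1  -9.9   0.   -0.    0. ]
```

View pics/bt2.png

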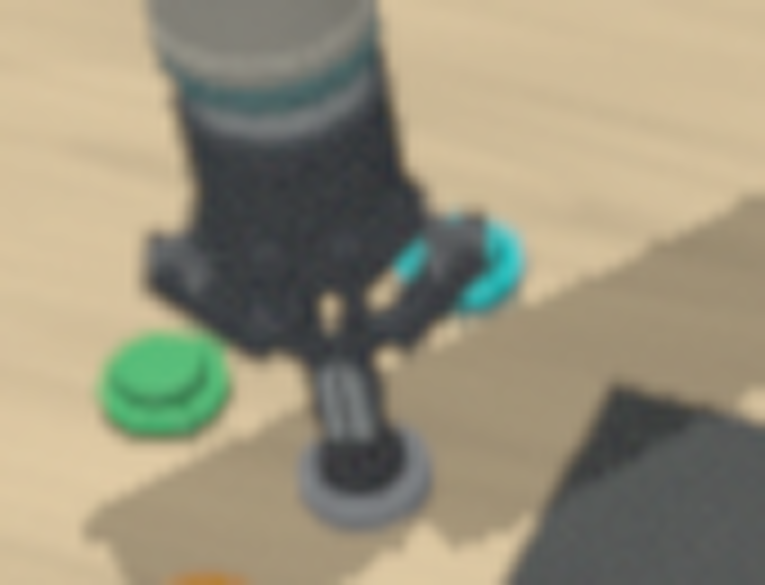

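jog_arm --xyz '[[0,0,-0.001],[0,0,-0.002],[0,0,-0.003],[0,0,-0.003],[0,0,-0.003]]' --angular '[[0,0,0],[0,0,0],[0,0,0],[0,0,0],[0,0,0]]'

```text
clock: 14.33
eef_pos: [0.4469, -0.337, 0.0104]
eef_rot: [0.978, 0.209, -0.0, -0.0]
force: [0.8, 0.0, 0.1]
grip_width: 0.002
```

jog_arm --xyz '[[0,0,-0.001],[0,0,-0.002],[0,0,-0.002],[0,0,-0.002],[0,0,-0.002]]' --angular '[[0,0,0],[0,0,0],[0,0,0],[0,0,0],[0,0,0]]'

```text
clock: 14.75
eef_pos: [0.4469, -0.337, 0.0085]
eef_rot: [0.978, 0.209, 0.0, 0.0]
force: [-0.0, -0.5, -1.6]
grip_width: 0.001
```

jog_arm --xyz '[[0,0,-0.001],[0,0,-0.002],[0,0,-0.002],[0,0,-0.002],[0,0,-0.002]]' --angular '[[0,0,0],[0,0,0],[0,0,0],[0,0,0],[0,0,0]]'

```text
clock: 15.17
eef_pos: [0.447, -0.337, 0.0065]
eef_rot: [0.978, 0.209, 0.0, 0.0]
force: [-1.2, 0.6, -0.2]
grip_width: -0.002
```

jog_arm --xyz '[[0,0,-0.001],[0,0,-0.002],[0,0,-0.002],[0,0,-0.002],[0,0,-0.002]]' --angular '[[0,0,0],[0,0,0],[0,0,0],[0,0,0],[0,0,0]]'

```text
clock: 15.58
eef_pos: [0.4469, -0.337, 0.0045]
eef_rot: [0.978, 0.209, -0.0, -0.0]
force: [-0.1, 0.7, 0.5]
grip_width: 0.001
```

jog_arm --xyz '[[0,0,-0.001],[0,0,-0.002],[0,0,-0.002],[0,0,-0.002],[0,0,-0.002]]' --angular '[[0,0,0],[0,0,0],[0,0,0],[0,0,0],[0,0,0]]'

```text
clock: 16.0
eef_pos: [0.4469, -0.337, 0.0025]
eef_rot: [0.978, 0.209, 0.0, -0.0]
force: [-0.2, 0.4, 0.5]
grip_width: 0.007
```

```bash
python3 - <<'E'
from h import *
s=get_state();e=s["eef_pos"];print(s["clock"],e,s["force"],s["torque"],s["effort"].round(1),s["grip_width"])
c=snapshot("scene");im=c[130:175,210:265].copy().astype(float)
im=(255*(im/255)**.45).astype(np.uint8);im=cv2.resize(im,None,fx=13,fy=13,interpolation=cv2.INTER_CUBIC)
save("bt3",im)
E
```

```text
16.0 [ 0.44691804 -0.33699539  0.00248948] [-0.22643083  0.39739863  0.52151705] [-0.03045741  0.02840396 -0.02851845] [  0.  -54.7   1.1  -9.5   0.    0.   -0. ] 0.007118455323713372
```

View pics/bt3.png

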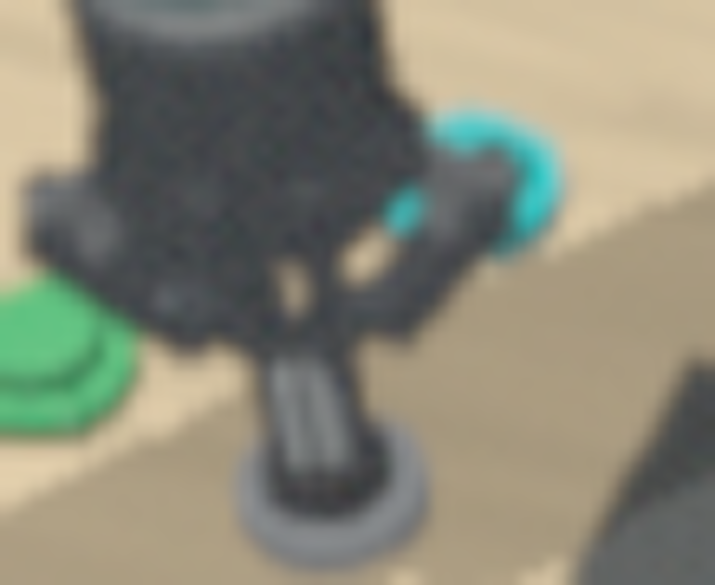

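The visible finger ends are about 20 mm above the reported TCP, and there is still no contact. I'll feel for first contact in 1 mm steps without pressing. I can then redo the pointing at the true tip height before the real press.

jog_arm --xyz '[[0,0,-0.001],[0,0,-0.001],[0,0,-0.001],[0,0,-0.001],[0,0,-0.001]]' --angular '[[0,0,0],[0,0,0],[0,0,0],[0,0,0],[0,0,0]]'

```text
clock: 16.47
eef_pos: [0.447, -0.337, 0.0015]
eef_rot: [0.978, 0.209, 0.0, 0.0]
force: [-0.6, -0.3, -0.4]
grip_width: 0.0
```

jog_arm --xyz '[[0,0,-0.001],[0,0,-0.001],[0,0,-0.001],[0,0,-0.001],[0,0,-0.001]]' --angular '[[0,0,0],[0,0,0],[0,0,0],[0,0,0],[0,0,0]]'

```text
clock: 16.88
eef_pos: [0.4469, -0.337, 0.0005]
eef_rot: [0.978, 0.209, 0.0, -0.0]
force: [-0.2, -1.1, -0.2]
grip_width: 0.0
```

jog_arm --xyz '[[0,0,-0.001],[0,0,-0.001],[0,0,-0.001],[0,0,-0.001],[0,0,-0.001]]' --angular '[[0,0,0],[0,0,0],[0,0,0],[0,0,0],[0,0,0]]'

```text
clock: 17.3
eef_pos: [0.4469, -0.337, -0.0005]
eef_rot: [0.978, 0.209, 0.0, 0.0]
force: [1.1, -0.7, -0.0]
grip_width: -0.001
```

jog_arm --xyz '[[0,0,-0.001],[0,0,-0.001],[0,0,-0.001],[0,0,-0.001],[0,0,-0.001]]' --angular '[[0,0,0],[0,0,0],[0,0,0],[0,0,0],[0,0,0]]'

```text
clock: 17.72
eef_pos: [0.447, -0.337, -0.0015]
eef_rot: [0.978, 0.209, 0.0, 0.0]
force: [1.0, -0.3, -0.2]
grip_width: 0.001
```

jog_arm --xyz '[[0,0,-0.001],[0,0,-0.001],[0,0,-0.001],[0,0,-0.001],[0,0,-0.001]]' --angular '[[0,0,0],[0,0,0],[0,0,0],[0,0,0],[0,0,0]]'

```text
clock: 18.13
eef_pos: [0.4469, -0.337, -0.0025]
eef_rot: [0.978, 0.209, 0.0, -0.0]
force: [0.3, 0.4, 0.6]
grip_width: -0.001
```

jog_arm --xyz '[[0,0,-0.001],[0,0,-0.001],[0,0,-0.001],[0,0,-0.001],[0,0,-0.001]]' --angular '[[0,0,0],[0,0,0],[0,0,0],[0,0,0],[0,0,0]]'

```text
clock: 18.55
eef_pos: [0.447, -0.3371, -0.0034]
eef_rot: [0.978, 0.209, 0.0, 0.0]
force: [-0.6, -0.1, 2.5]
grip_width: -0.005
```

```bash
python3 - <<'E'
from h import *
s=get_state();print(s["clock"],s["eef_pos"],s["force"],s["torque"],s["effort"].round(1))
c=snapshot("scene");print(c[155:176,226:244].mean(2).astype(int))
E
```

```text
18.55 [ 0.44697459 -0.3370563  -0.00339606] [-0.55683073 -0.09585094  2.54482065] [ 0.04384507  0.00617046 -0.03450847] [  0.  -54.    1.   -9.1   0.   -0.    0. ]
[[ 18  14  14  15  14  22  49  33  18  14  16  17  20  18  17  16  21  38]
 [ 16  16  12  13  14  16  26  21  16  16  16  15  18  18  18  21  39  62]
 [ 31  29  21  16  14  13  17  16  16  15  13  18  32  33  32  40  61  77]
 [ 87  81  51  26  16  19  27  23  21  17  16  22  55  61  61  66  76  80]
 [123 115  80  39  20  33  41  39  40  27  18  25  65  76  78  78  79  81]
 [118 108  84  47  25  43  50  44  54  39  21  24  59  74  77  78  79  79]
 [ 94  84  78  54  30  42  53  40  55  45  25  21  47  67  75  76  77  78]
 [ 84  82  80  64  37  39  56  41  51  49  29  18  33  53  68  74  76  76]
 [ 81  82  80  70  42  35  55  45  45  55  34  19  18  33  60  71  75  76]
 [ 77  78  77  66  39  29  54  46  43  56  40  21  14  21  53  66  73  78]
 [ 78  78  72  58  32  23  46  50  42  56  46  24  15  18  47  64  70  78]
 [ 80  78  71  57  31  20  36  48  36  46  41  25  12  18  47  63  64  76]
 [ 83  79  72  61  34  18  28  34  24  26  26  18  12  26  53  64  58  74]
 [ 84  82  72  66  44  22  16  18  15  13  16  15  23  46  62  61  53  72]
 [ 85  84  71  66  58  43  29  23  21  16  24  30  47  62  63  53  50  71]
 [ 86  84  69  63  64  60  54  52  49  49  51  53  63  62  54  47  56  74]
 [ 86  85  77  64  59  61  63  65  66  64  63  62  59  54  49  52  69  79]
 [ 86  86  84  75  60  55  57  59  57  57  56  55  51  56  61  71  80  83]
 [ 87  87  86  84  75  66  58  55  53  54  54  58  65  73  80  83  84  85]
 [ 85  85  86  85  85  81  74  72  71  72  73  75  81  86 109  95  85  84]
 [ 85  85  85  85  85  85  84  84  84  84  84  85  89  96 130 108  90  86]]
```

```bash
python3 - <<'E'
from h import *
n=.011*np.array([np.cos(np.radians(24.1)),np.sin(np.radians(24.1))])
for uv,e,z in(((234,166.7),(.447,-.337),.022),((247.6,205.3),(.6189,-.2043),.0754),((342,189.5),(.4638,.0448),.0703)):
    X=ray("scene",uv,z)[:2];print(X.round(4),(X-n-e).round(4))
E
```

```text
[ 0.4576 -0.3356] [ 0.0005 -0.003 ]
[ 0.6272 -0.2033] [-0.0017 -0.0035]
[0.4737 0.0475] [-0.0002 -0.0018]
```

jog_arm --xyz '[[0,0,0.02],[0,0,0.06],[0,0,0.1],[0,0,0.12],[0,0,0.13]]' --angular '[[0,0,0],[0,0,0],[0,0,0],[0,0,0],[0,0,0]]'

```text
clock: 19.02
eef_pos: [0.4485, -0.3382, 0.1298]
eef_rot: [0.978, 0.209, 0.002, 0.002]
force: [0.5, -0.1, -0.4]
grip_width: -0.001
```

Contact came at a reported z of −0.003, so the true tips sit 25 mm above the reported TCP. All three pictures confirm that, with about −3 mm in y. The first pointing was therefore about 43 mm up, so I'm redoing both with the correction.

jog_arm --xyz '[[0.025,0.02,0],[0.055,0.043,0],[0.085,0.067,0],[0.115,0.09,0],[0.145,0.114,0]]' --angular '[[0,0,0],[0,0,0],[0,0,0],[0,0,0],[0,0,0]]'

```text
clock: 19.43
eef_pos: [0.5923, -0.2216, 0.1252]
eef_rot: [0.978, 0.209, -0.001, -0.0]
force: [1.7, -0.3, -0.4]
grip_width: -0.002
```

jog_arm --xyz '[[0.02,0.016,0],[0.027,0.021,-0.01],[0.027,0.021,-0.04],[0.027,0.021,-0.07],[0.027,0.021,-0.08]]' --angular '[[0,0,0],[0,0,0],[0,0,0],[0,0,0],[0,0,0]]'

```text
clock: 19.85
eef_pos: [0.6144, -0.2013, 0.041]
eef_rot: [0.978, 0.209, -0.004, -0.002]
force: [-1.8, 0.0, -0.4]
grip_width: 0.003
```

jog_arm --xyz '[[0,0,-0.005],[0,0,-0.01],[0,0,-0.014],[0,0,-0.017],[0,0,-0.019]]' --angular '[[0,0,0],[0,0,0],[0,0,0],[0,0,0],[0,0,0]]'

```text
clock: 20.27
eef_pos: [0.6196, -0.2024, 0.0283]
eef_rot: [0.978, 0.209, 0.001, 0.0]
force: [-0.9, 0.4, -1.0]
grip_width: -0.005
```

jog_arm --xyz '[[0,0,0],[0,0,0],[0,0,0],[0,0,0],[0,0,0]]' --angular '[[0,0,0],[0,0,0],[0,0,0],[0,0,0],[0,0,0]]'

```text
clock: 20.68
eef_pos: [0.6191, -0.202, 0.0278]
eef_rot: [0.978, 0.209, 0.0, 0.0]
force: [0.1, -0.7, 0.7]
grip_width: -0.001
```

```bash
python3 - <<'E'
from h import *
s=get_state();e=s["eef_pos"];print(s["clock"],e,s["force"])
c=snapshot("scene");im=c[170:230,215:295].copy().astype(float)
im=(255*(im/255)**.5).astype(np.uint8);im=cv2.resize(im,None,fx=9,fy=9,interpolation=cv2.INTER_CUBIC)
for d,col in((e+[0,-.003,.025],(255,0,0)),([.619,-.204,.03],(0,255,0))):
    p=(proj("scene",d)-[215,170]+.5)*9;cv2.circle(im,tuple(p.astype(int)),4,col,1)
save("hole3",im)
E
```

```text
20.6833 [ 0.61913934 -0.20202136  0.0278287 ] [ 0.13785713 -0.66457557  0.6711411 ]
```

View pics/hole3.png

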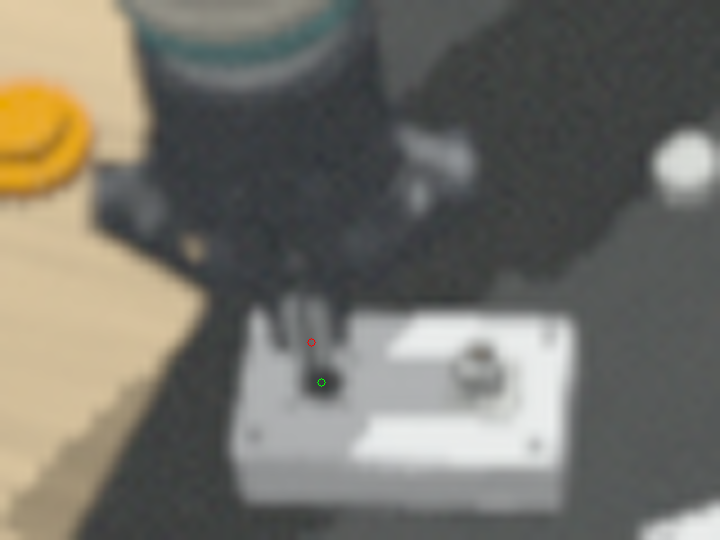

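The fingertips now clearly end over the hole at (250,211), about 2 cm up. Lowering 2 mm and holding.

jog_arm --xyz '[[0,0,-0.002],[0,0,-0.002],[0,0,-0.002],[0,0,-0.002],[0,0,-0.002]]' --angular '[[0,0,0],[0,0,0],[0,0,0],[0,0,0],[0,0,0]]'

```text
clock: 21.15
eef_pos: [0.619, -0.202, 0.0255]
eef_rot: [0.978, 0.209, 0.0, -0.0]
force: [-0.4, 0.0, 0.6]
grip_width: 0.001
```

jog_arm --xyz '[[0,0,0],[0,0,0],[0,0,0],[0,0,0],[0,0,0]]' --angular '[[0,0,0],[0,0,0],[0,0,0],[0,0,0],[0,0,0]]'

```text
clock: 21.57
eef_pos: [0.6189, -0.202, 0.0255]
eef_rot: [0.978, 0.209, 0.0, 0.0]
force: [-0.5, -0.2, -0.5]
grip_width: 0.001
```

jog_arm --xyz '[[0,0,0],[0,0,0],[0,0,0],[0,0,0],[0,0,0]]' --angular '[[0,0,0],[0,0,0],[0,0,0],[0,0,0],[0,0,0]]'

```text
clock: 21.98
eef_pos: [0.6189, -0.202, 0.0255]
eef_rot: [0.978, 0.209, 0.0, -0.0]
force: [-0.6, 0.2, 0.3]
grip_width: 0.0
```

jog_arm --xyz '[[0,0,0],[0,0,0],[0,0,0],[0,0,0],[0,0,0]]' --angular '[[0,0,0],[0,0,0],[0,0,0],[0,0,0],[0,0,0]]'

```text
clock: 22.4
eef_pos: [0.6189, -0.202, 0.0255]
eef_rot: [0.978, 0.209, -0.0, 0.0]
force: [-0.1, -1.0, 0.1]
grip_width: 0.002
```

jog_arm --xyz '[[0,0,0],[0,0,0],[0,0,0],[0,0,0],[0,0,0]]' --angular '[[0,0,0],[0,0,0],[0,0,0],[0,0,0],[0,0,0]]'

```text
clock: 22.82
eef_pos: [0.6189, -0.202, 0.0255]
eef_rot: [0.978, 0.209, -0.0, 0.0]
force: [0.2, 0.5, 0.2]
grip_width: -0.005
```

jog_arm --xyz '[[0,0,0],[0,0,0],[0,0,0],[0,0,0],[0,0,0]]' --angular '[[0,0,0],[0,0,0],[0,0,0],[0,0,0],[0,0,0]]'

```text
clock: 23.23
eef_pos: [0.619, -0.202, 0.0255]
eef_rot: [0.978, 0.209, 0.0, -0.0]
force: [-0.4, 0.2, 0.4]
grip_width: 0.001
```

jog_arm --xyz '[[0,0,0.03],[0,0,0.07],[0,0,0.1],[0,0,0.1],[0,0,0.1]]' --angular '[[0,0,0],[0,0,0],[0,0,0],[0,0,0],[0,0,0]]'

```text
clock: 23.65
eef_pos: [0.6205, -0.2025, 0.1279]
eef_rot: [0.978, 0.209, 0.002, 0.001]
force: [-0.8, -0.5, -0.9]
grip_width: -0.003
```

jog_arm --xyz '[[-0.018,0.03,0],[-0.038,0.062,0],[-0.058,0.094,0],[-0.078,0.127,0],[-0.096,0.157,0]]' --angular '[[0,0,0],[0,0,0],[0,0,0],[0,0,0],[0,0,0]]'

```text
clock: 24.07
eef_pos: [0.5201, -0.043, 0.1242]
eef_rot: [0.978, 0.209, -0.002, -0.001]
force: [-0.2, 0.5, -0.4]
grip_width: -0.003
```

jog_arm --xyz '[[-0.019,0.031,0],[-0.038,0.062,0],[-0.053,0.087,0],[-0.0575,0.0943,0],[-0.0575,0.0943,0]]' --angular '[[0,0,0],[0,0,0],[0,0,0],[0,0,0],[0,0,0]]'

```text
clock: 24.48
eef_pos: [0.4631, 0.0517, 0.1246]
eef_rot: [0.977, 0.211, -0.002, -0.001]
force: [-0.6, 0.7, 0.2]
grip_width: -0.001
```

jog_arm --xyz '[[0,0,-0.03],[0,0,-0.06],[0,0,-0.085],[0,0,-0.095],[0,0,-0.095]]' --angular '[[0,0,0],[0,0,0],[0,0,0],[0,0,0],[0,0,0]]'

```text
clock: 24.9
eef_pos: [0.4642, 0.0475, 0.0282]
eef_rot: [0.978, 0.208, -0.002, 0.0]
force: [0.2, -1.3, -0.8]
grip_width: -0.001
```

jog_arm --xyz '[[0,0,-0.004],[0,0,-0.008],[0,0,-0.012],[0,0,-0.014],[0,0,-0.014]]' --angular '[[0,0,0],[0,0,0],[0,0,0],[0,0,0],[0,0,0]]'

```text
clock: 25.32
eef_pos: [0.4657, 0.0493, 0.0167]
eef_rot: [0.978, 0.209, 0.0, 0.0]
force: [-0.1, -0.5, 0.2]
grip_width: -0.006
```

jog_arm --xyz '[[0,0,0],[0,0,0],[0,0,0],[0,0,0],[0,0,0]]' --angular '[[0,0,0],[0,0,0],[0,0,0],[0,0,0],[0,0,0]]'

```text
clock: 25.73
eef_pos: [0.4655, 0.0493, 0.0167]
eef_rot: [0.978, 0.209, 0.0, 0.0]
force: [-0.8, 0.6, 0.2]
grip_width: -0.005
```

```bash
python3 - <<'E'
from h import *
s=get_state();e=s["eef_pos"];print(s["clock"],e,s["force"],proj("scene",e+[0,-.003,.025]),proj("scene",[.4655,.047,.02]))
c=snapshot("scene");print(c[185:206,334:352].mean(2).astype(int))
E
```

```text
25.7333 [0.46553478 0.04933934 0.01665794] [-0.75402449  0.59533156  0.21851276] [341.83831303 193.17368062] [341.6424625  197.38500875]
[[15 15 14 16 16 15 14 15 15 16 18 14 15 14 13 13 17 16]
 [14 16 15 15 15 14 16 15 15 16 17 16 15 14 15 19 19 19]
 [14 16 16 17 14 15 15 15 16 19 26 19 19 17 21 25 26 25]
 [14 15 16 16 16 13 15 21 34 31 43 33 20 19 26 31 30 30]
 [15 14 17 17 16 13 17 34 51 38 51 46 26 20 28 31 30 30]
 [15 15 16 15 16 15 19 45 57 41 52 50 29 20 28 30 32 31]
 [17 17 18 16 17 15 22 49 58 39 54 49 27 22 28 30 32 30]
 [15 15 15 16 17 16 24 52 57 38 55 46 26 23 29 32 31 30]
 [16 17 17 17 14 15 23 52 52 38 54 42 27 26 31 31 30 30]
 [16 16 16 15 17 19 28 55 53 39 53 43 30 30 31 31 30 30]
 [17 16 16 17 18 25 36 58 52 42 49 41 32 31 32 30 31 30]
 [18 16 16 14 17 32 44 53 47 48 44 34 31 30 31 30 31 31]
 [18 16 14 19 26 48 48 43 40 52 47 35 30 31 30 31 30 30]
 [14 18 27 43 57 65 61 49 43 59 53 37 29 29 32 31 30 30]
 [16 16 32 70 83 67 65 65 64 64 63 42 26 24 25 23 24 23]
 [14 15 28 71 90 69 56 63 63 59 74 58 31 17 18 17 16 17]
 [16 16 20 52 87 80 58 52 53 59 85 83 48 22 17 16 16 16]
 [16 16 17 37 79 88 78 69 71 80 94 94 62 28 16 17 14 16]
 [15 15 16 26 64 90 93 88 85 88 90 79 56 29 17 16 17 15]
 [16 15 16 19 46 80 83 77 71 65 61 46 30 18 17 17 15 15]
 [14 15 16 16 28 53 52 42 36 29 25 18 20 22 22 23 23 22]]
```

The finger column (343) is consistent with being over the barrel (341.6) once the pad's near edge is allowed for. Holding.

jog_arm --xyz '[[0,-0.001,0],[0,-0.001,0],[0,-0.001,0],[0,-0.001,0],[0,-0.001,0]]' --angular '[[0,0,0],[0,0,0],[0,0,0],[0,0,0],[0,0,0]]'

```text
clock: 26.2
eef_pos: [0.4655, 0.0483, 0.0165]
eef_rot: [0.978, 0.209, 0.0, -0.0]
force: [0.2, 0.5, -0.4]
grip_width: -0.002
```

jog_arm --xyz '[[0,0,0],[0,0,0],[0,0,0],[0,0,0],[0,0,0]]' --angular '[[0,0,0],[0,0,0],[0,0,0],[0,0,0],[0,0,0]]'

```text
clock: 26.62
eef_pos: [0.4654, 0.0483, 0.0165]
eef_rot: [0.978, 0.209, 0.0, 0.0]
force: [-0.2, -0.2, -0.2]
grip_width: 0.0
```

jog_arm --xyz '[[0,0,0],[0,0,0],[0,0,0],[0,0,0],[0,0,0]]' --angular '[[0,0,0],[0,0,0],[0,0,0],[0,0,0],[0,0,0]]'

```text
clock: 27.03
eef_pos: [0.4654, 0.0483, 0.0165]
eef_rot: [0.978, 0.209, 0.0, -0.0]
force: [0.9, -0.0, -0.1]
grip_width: -0.0
```

jog_arm --xyz '[[0,0,0],[0,0,0],[0,0,0],[0,0,0],[0,0,0]]' --angular '[[0,0,0],[0,0,0],[0,0,0],[0,0,0],[0,0,0]]'

```text
clock: 27.45
eef_pos: [0.4655, 0.0483, 0.0165]
eef_rot: [0.978, 0.209, 0.0, 0.0]
force: [0.2, -0.2, 0.6]
grip_width: -0.003
```

jog_arm --xyz '[[0,0,0],[0,0,0],[0,0,0],[0,0,0],[0,0,0]]' --angular '[[0,0,0],[0,0,0],[0,0,0],[0,0,0],[0,0,0]]'

```text
clock: 27.87
eef_pos: [0.4655, 0.0483, 0.0165]
eef_rot: [0.978, 0.209, 0.0, 0.0]
force: [0.5, 0.2, -0.4]
grip_width: -0.001
```

jog_arm --xyz '[[0,0,0],[0,0,0],[0,0,0],[0,0,0],[0,0,0]]' --angular '[[0,0,0],[0,0,0],[0,0,0],[0,0,0],[0,0,0]]'

```text
clock: 28.28
eef_pos: [0.4655, 0.0483, 0.0165]
eef_rot: [0.978, 0.209, 0.0, 0.0]
force: [-0.7, -0.9, -0.1]
grip_width: 0.0
```

jog_arm --xyz '[[0,0,0.03],[0,0,0.07],[0,0,0.11],[0,0,0.11],[0,0,0.11]]' --angular '[[0,0,0],[0,0,0],[0,0,0],[0,0,0],[0,0,0]]'

```text
clock: 28.7
eef_pos: [0.4672, 0.0486, 0.1287]
eef_rot: [0.978, 0.209, 0.003, 0.0]
force: [0.5, 0.1, 0.6]
grip_width: -0.002
```

jog_arm --xyz '[[-0.002,-0.035,0],[-0.004,-0.075,0],[-0.006,-0.115,0],[-0.008,-0.155,0],[-0.01,-0.194,0]]' --angular '[[0,0,0],[0,0,0],[0,0,0],[0,0,0],[0,0,0]]'

```text
clock: 29.12
eef_pos: [0.4539, -0.1472, 0.1252]
eef_rot: [0.978, 0.209, -0.001, -0.001]
force: [1.4, 0.3, -0.3]
grip_width: 0.002
```

jog_arm --xyz '[[-0.002,-0.04,0],[-0.004,-0.08,0],[-0.006,-0.12,0],[-0.0075,-0.16,0],[-0.0075,-0.189,0]]' --angular '[[0,0,0],[0,0,0],[0,0,0],[0,0,0],[0,0,0]]'

```text
clock: 29.53
eef_pos: [0.4457, -0.3385, 0.1249]
eef_rot: [0.978, 0.207, -0.001, -0.0]
force: [0.1, -1.1, -0.3]
grip_width: -0.003
```

jog_arm --xyz '[[0,0,-0.02],[0,0,-0.05],[0,0,-0.08],[0,0,-0.1],[0,0,-0.11]]' --angular '[[0,0,0],[0,0,0],[0,0,0],[0,0,0],[0,0,0]]'

```text
clock: 29.95
eef_pos: [0.4451, -0.3327, 0.0124]
eef_rot: [0.978, 0.209, -0.002, -0.003]
force: [-0.6, -0.0, -0.2]
grip_width: 0.002
```

jog_arm --xyz '[[0,0,-0.004],[0,0,-0.008],[0,0,-0.01],[0,0,-0.011],[0,0,-0.012]]' --angular '[[0,0,0],[0,0,0],[0,0,0],[0,0,0],[0,0,0]]'

```text
clock: 30.37
eef_pos: [0.4486, -0.3351, 0.0054]
eef_rot: [0.978, 0.209, 0.001, 0.001]
force: [0.2, 0.4, -0.1]
grip_width: 0.001
```

jog_arm --xyz '[[0,0,-0.005],[0,0,-0.009],[0,0,-0.011],[0,0,-0.012],[0,0,-0.012]]' --angular '[[0,0,0],[0,0,0],[0,0,0],[0,0,0],[0,0,0]]'

```text
clock: 30.78
eef_pos: [0.4486, -0.3351, -0.0073]
eef_rot: [0.978, 0.209, 0.0, 0.001]
force: [0.7, 0.5, 3.9]
grip_width: -0.003
```

jog_arm --xyz '[[0,0,-0.0005],[0,0,-0.001],[0,0,-0.0015],[0,0,-0.0015],[0,0,-0.0015]]' --angular '[[0,0,0],[0,0,0],[0,0,0],[0,0,0],[0,0,0]]'

```text
clock: 31.2
eef_pos: [0.4486, -0.3351, -0.0087]
eef_rot: [0.978, 0.209, 0.001, 0.001]
force: [1.6, -0.5, 4.9]
grip_width: 0.002
```

jog_arm --xyz '[[0,0,-0.0005],[0,0,-0.001],[0,0,-0.001],[0,0,-0.001],[0,0,-0.001]]' --angular '[[0,0,0],[0,0,0],[0,0,0],[0,0,0],[0,0,0]]'

```text
clock: 31.62
eef_pos: [0.4487, -0.3351, -0.0088]
eef_rot: [0.978, 0.209, 0.001, 0.001]
force: [0.4, 0.3, 12.1]
grip_width: -0.003
```

jog_arm --xyz '[[0,0,-0.0005],[0,0,-0.001],[0,0,-0.001],[0,0,-0.001],[0,0,-0.001]]' --angular '[[0,0,0],[0,0,0],[0,0,0],[0,0,0],[0,0,0]]'

```text
clock: 32.03
eef_pos: [0.4486, -0.3352, -0.009]
eef_rot: [0.978, 0.209, 0.001, 0.001]
force: [-0.9, 0.7, 21.2]
grip_width: -0.001
```

The button is at its stop: z holds at −0.009 while the force climbs to 21 N. Releasing and retreating.

jog_arm --xyz '[[0,0,0.01],[0,0,0.04],[0,0,0.08],[0,0,0.12],[0,0,0.14]]' --angular '[[0,0,0],[0,0,0],[0,0,0],[0,0,0],[0,0,0]]'

```text
clock: 32.45
eef_pos: [0.4483, -0.3352, 0.1325]
eef_rot: [0.978, 0.209, 0.001, 0.001]
force: [0.1, -0.4, 0.1]
grip_width: -0.0
```

jog_arm --xyz '[[0,0,0],[0,0,0],[0,0,0],[0,0,0],[0,0,0]]' --angular '[[0,0,0],[0,0,0],[0,0,0],[0,0,0],[0,0,0]]'

```text
clock: 32.87
eef_pos: [0.4468, -0.3339, 0.1273]
eef_rot: [0.978, 0.209, -0.001, -0.001]
force: [-0.7, -0.3, -0.3]
grip_width: 0.001
```

```bash
python3 - <<'E'
from h import *
a=cv2.imread("pics/scene0.png");a=cv2.resize(a,(640,400)).mean(2)
c=cv2.resize(cv2.resize(snapshot("scene"),None,fx=1.25,fy=1.25,interpolation=cv2.INTER_CUBIC),(640,400)).mean(2)
d=abs(a-c)
for n,(u,v) in dict(hole=(250,212),spare=(341,199),gland=(317,188),cap=(291,189),standoff=(362,201),box2=(307,233),box3=(362,255),button=(235,165)).items():
    print(n,d[v-9:v+10,u-9:u+10].mean().round(1))
s=get_state();print(s["clock"],s["eef_pos"],s["force"])
finish_job()
E
```

```text
hole 3.5
spare 1.2
gland 1.2
cap 1.2
standoff 1.1
box2 3.6
box3 3.7
button 37.3
32.9167 [ 0.44703341 -0.33406126  0.12752877] [-0.44175659  0.44422536 -0.6763107 ]
the job is handed in; nothing more can be done
```

The job is done and handed in at 32.9 s of the 61 s allowed. I pointed at the empty hole in the right-hand box for about 2.5 s, then at the square-flanged spare for about 2.9 s. After that I pressed the black button on the grey housing to its stop and let go.

- **Height error and redo:** The fingertips turned out to sit 25 mm above the reported tool position. I found this when the fingers met no button at the expected height, and the scene pictures agreed. My first round of pointing was therefore about 4 cm up instead of 2 cm, so I repeated both points in order, with the fingertips about 2 cm above each target.
- **Early touch on the button:** While finding the true height I touched the button lightly, about 2.5 N, before the repeat. That was well short of a full press, but it came before the repeated pointing.
- **Press:** The button reached its stop after 6 mm of travel, and the force then rose to 21 N. On retreat the force fell back to zero.
- **Last checks:** Comparing pictures from before and after, I saw no change at the boxes or the small parts. The arm hid the button in the final picture, so I did not see it come back up. I did not check the jar, screwdriver, bottle or scanner that way, but the arm stayed away from them.

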